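# Raise the hood sash and fetch the brown bottle

### The arm

A 7-joint arm with a two-finger parallel gripper is mounted at the origin on a cart in front of the work surface, level with it; the furniture and walls round the work are solid. World frame = base frame: x ahead of the robot, y to its left, z up, the work surface at z = 0. Lengths are in mm, angles in rad, forces in N, time in s.
With the tool pointing down it reaches from about 350 to 900 mm from the base axis. Payload 19.9 kg.
Tool frame: the origin (TCP) lies midway between the tips of the shut fingers; the grasp point (between the pads) lies arm.grip_point_offset behind it (arm.grip_point_offset is the distance from the TCP to the grasp point, in mm); z points along the fingers, y is the line along which they close (so a half turn about z gives the same grasp; the last joint's range is limited). The gripper opens to 94 mm and grips with 3 to 60 N. Pads are 16 mm wide; open, the fingers measure 119 mm over their backs; the gripper's body (75 mm by 177 mm) begins 78 mm behind the grasp point.
Start: joints at [1.26, 0.417, -0.01, 1.614, 0.005, 1.111, -0.053], TCP at [165.978, -602.536, 205.425] pointing down, gripper open.
Joint ranges: [-2.81, 2.81], [-0.39, 2.02], [-1.27, 1.25], [0.06, 2.57], [-1.19, 4.33], [0.19, 2], [-2.82, 2.82]. Speed limits (rad/s): [1.89, 1.89, 2.39, 2.39, 3.01, 3.01, 3.01].

### API

Orientations are given as a 3x3 rotation matrix whose columns are the frame's x, y, z axes.
In Python, from workcell import arm gives the robot as it stands. The module is installed in compiled form; this text tells all that it offers. Calls block until the motion is done:
- arm.reach(position, orientation): joint-space move of the TCP to a pose.
- arm.movel(position, rot=None, vel=150, contact_N=None): straight line of the TCP; rot=None keeps the orientation; vel is the mean speed in mm/s. With contact_N (N) it stops when the force on the tool has changed by that much, and returns True; else False.
- arm.move_joints(angles): joint-space move.
- arm.release() and arm.clamp(strength=None): open the fingers fully, or close them until they stop; strength is the grip in N (None keeps the last).
- arm.hold(seconds).
- arm.ik(position, orientation): joint angles nearest the present ones, or None.
- arm.state(): the state.
- arm.get_image(name): name is "scene" or "top"; returns a dict with "color" (384x512x3 uint8, red, green, blue), "camera_matrix" (3x3 intrinsics, pixels), "k1" (the pictures are not rectified: a ray, as slopes to the right and down, at radius r is drawn at 1 + k1 r^2 times it, then the intrinsics apply), "T" (4x4, takes a point from camera to world coordinates). Camera axes: x right, y down, z forward; pixel columns grow to the right and rows downward; lengths in mm; the calibration is good to about 2 mm. A picture is of the moment at which its call begins. There is no depth.
A pose or a line that the arm cannot do raises arm.PlanningError and nothing moves.
- arm.job_done(): hands the job in; it is judged then, once.
The state is a dict: "clock": time; "q": joint angles; "qd": joint speeds; "joint_torque": joint torques, N m; "eef_pos": TCP position; "orientation": TCP orientation; "contact_force": force on the tool from outside, world axes, zero at the start; "ft_torque": the same for the moment, N m; "grip_width": finger opening in mm; "grasp_force": force on a finger pad.
Only numpy, scipy, OpenCV 4.12 (cv2) and the standard library are available. Lean on these libraries where they do the work, as an engineer would, in place of code of your own. Each camera call takes 0.05 s, during which the arm holds its last target. There are 200 camera calls.

### The job

Push the clear sash of the small fume hood up its sloping guides, right to the top, where it stays up by itself, then reach in for the brown bottle with the white cap and stand it upright in the white tray beside the hood. Leave the sash up, and leave the small green-capped bottle in the hood standing where it is.

Things in the scene. Friction and masses are not known exactly. Their poses are not given: they have to be found in the camera images.
- sash_handle (a point): Black upright grip in the middle of the blue lower edge of the clear sash: 18 mm thick along y, 24 mm along x, 60 mm tall; point 38 mm above its foot, 22 mm below its top. z up, x level, straight back into the hood. Sash down, the point is 106 mm above the table, 8 mm behind the hood's front. The pane rises at 45 degrees behind the grip's foot.
- sash (a joint): Travel of the sash up its 45 degree guides, m: 0 shut, 0.26 at the upper stop (the grip then is 184 mm higher and 184 mm further along its x). Lifting takes 4 to 6 N. Let go below 0.13 it slides shut; above 0.16 friction holds it. Fully up, the space from the hood's front to the grip is open from above. The hood is white, 376 mm wide, 250 deep, roof 200 high.
- amber_bottle_center (a point): Brown bottle with white cap, 44 mm in diameter, 85 mm tall, 0.07 to 0.14 kg; point on its axis, 42.5 mm over its foot, z up. Body 65 mm tall, cap 34 mm in diameter. It stands on the hood's floor (6 mm above the table), about 85 mm behind the hood's front, 60 mm left or right of its middle. The hood is 360 mm wide inside; its front sill is 34 mm high.
- tray_in (a point): Centre of the inner floor (5 mm above the table) of the fixed square white tray, 130 mm outside, 120 mm inside, rim 16 mm above the table; z up, x and y along its sides. It stands on the table to the left of the hood.
- green_dropper_center (a point): Small white bottle with a green screw cap, 30 mm in diameter and 62 mm tall; this point is half-way up its axis. It stands in the hood about 120 mm to the left or right of the brown bottle and is to be left alone.
Not all that is in view belongs to the job. Of the things like the part that bears tray_in, leave any that is orange; of the rest the larger one is meant.

How it is judged:
By the outcome, as a careful person would: the job done as asked, in the order asked, and still so for the second after the job is handed in, with the robot touching nothing.
It also fails if it takes over 54 s, if anything falls off the work surface, if the arm or the gripper's body presses on something with over 40 N, if the wrist force passes 120 N, or if a joint passes its speed limit or range.

## Working session

There is one attempt and no reset: what is moved stays moved. The work goes in short steps, each a Python script; the robot and the scene stay as the last script left them, time stands still between calls to the robot, and variables do not carry over. Pictures are saved under pics/ and viewed, at most 10 in all, crops included, and the job is handed in when it is done.

```bash
mkdir -p pics; cat > h.py <<'E'
import numpy as np, cv2
from workcell import arm
def ray(im,u,v):
    K=im["camera_matrix"];k=im["k1"]
    d=np.array([(u-K[0][2])/K[0][0],(v-K[1][2])/K[1][1]]);s=d.copy()
    for _ in range(20): s=d/(1+k*(s@s))
    T=np.array(im["T"]);return T[:3,3],T[:3,:3]@np.r_[s,1]
def onz(im,u,v,z):
    o,d=ray(im,u,v);return o+d*(z-o[2])/d[2]
def two(a,pa,b,pb):
    o,d=ray(a,*pa);p,e=ray(b,*pb);t=np.linalg.lstsq(np.c_[d,-e],p-o,rcond=None)[0]
    x,y=o+d*t[0],p+e*t[1];return (x+y)/2,np.linalg.norm(x-y)
def snap(n,f):
    im=arm.get_image(n);cv2.imwrite(f"pics/{f}.png",im["color"][:,:,::-1]);return im
E
python3 - <<'E'
from h import *
import pickle
ims={}
for n in("scene","top"):
    ims[n]=snap(n,n+"0");print(n,np.round(ims[n]["T"],3).tolist(),ims[n]["k1"])
pickle.dump(ims,open("i0.pkl","wb"))
print(arm.grip_point_offset,arm.state()["orientation"],arm.state()["clock"])
E
cd pics; python3 -c "
import cv2
for n in('scene','top'): cv2.imwrite(n+'0b.png',cv2.resize(cv2.imread(n+'0.png'),(800,600),interpolation=cv2.INTER_CUBIC))"
```

```text
scene [[-0.648, -0.312, 0.695, -379.071], [-0.761, 0.247, -0.599, 939.54], [0.015, -0.917, -0.398, 576.813], [0.0, 0.0, 0.0, 1.0]] -0.004554831994532003
top [[0.012, -0.981, 0.192, 245.069], [-1.0, -0.008, 0.017, 231.842], [-0.015, -0.192, -0.981, 1258.412], [0.0, 0.0, 0.0, 1.0]] -0.10991061535296036
18.8 [[ 9.64085471e-01  2.65591946e-01 -3.51871472e-04]
 [ 2.65592169e-01 -9.64084941e-01  1.01265890e-03]
 [-7.02799412e-05 -1.06974404e-03 -9.99999425e-01]] 0.1
```

View pics/scene0b.png

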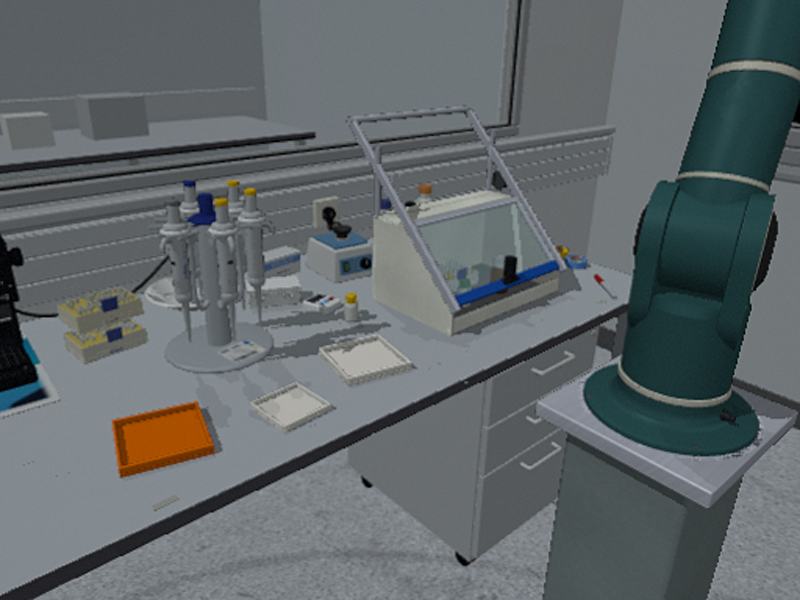

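View pics/top0b.png

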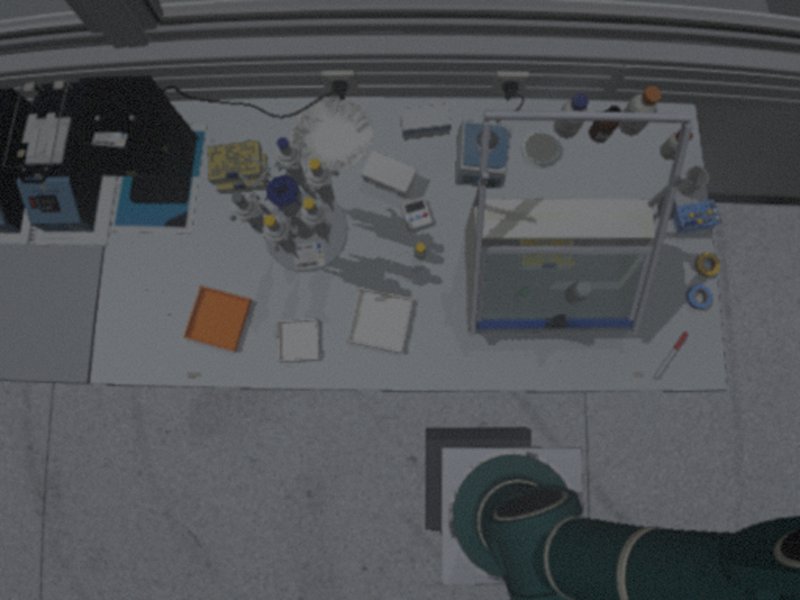

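Scene: the hood is on the right, with the black grip at (510,268) and the blue edge. The larger white tray is at (365,358), a smaller white one at (290,405) and an orange one at (163,438). Top: grip (558,321), white cap (578,291), green cap (523,293), target tray (382,321).

```bash
python3 - <<'E'
from h import *
import pickle
ims=pickle.load(open("i0.pkl","rb"));t=ims["top"];s=ims["scene"];k=1.5625
c=t["color"].astype(int)
def comp(mask,u,v,r=6):
    n,l,st,ce=cv2.connectedComponentsWithStats(mask.astype(np.uint8))
    w=l[int(v)-r:int(v)+r,int(u)-r:int(u)+r];w=w[w>0]
    return (l==np.bincount(w).argmax()) if len(w) else None
R,G,B=c[...,0],c[...,1],c[...,2]
print("px tray",c[205,245],"table",c[190,225],"cap",c[186,370],"pane",c[180,395],"green",c[187,335],"hnd",c[205,357])
def quad(m,z):
    p=cv2.boxPoints(cv2.minAreaRect(np.argwhere(m)[:,::-1].astype(np.float32)));
    q=np.array([onz(t,*a,z) for a in p]);return q
bl=comp((B-R>45),320/1*1.0+0,207)
if bl is not None:
    q=quad(bl,68+10);print("blue",q.round(0).tolist(),q.mean(0).round(1))
m=comp((c.sum(2)>c[205,245].sum()-40)&(abs(B-R)<40)&(R-B>-4),245,205)
q=quad(m,16);print("tray",q.round(1).tolist(),q.mean(0).round(1),np.linalg.norm(np.diff(q,axis=0),axis=1).round(1),m.sum())
# approx pixel guesses
for n,u,v,z in(("handle",558,319,128),("cap",578,288,91),("green",523,293,68)):print(n,onz(t,u/k,v/k,z).round(1))
for n,u,v,z in(("barL",482,116,400),("barR",690,120,400)): print(n,onz(t,u/k,v/k,z).round(0))
print("bar corners 2view",two(t,(484/k,114/k),s,(350/k,120/k)),two(t,(690/k,118/k),s,(470/k,109/k)))
print("handle 2v",two(t,(558/k,319/k),s,(511/k,258/k)))
x=cv2.resize(t["color"][120:240,210:430,::-1],(800,436),interpolation=cv2.INTER_CUBIC)
cv2.imwrite("pics/c1.png",cv2.convertScaleAbs(x,alpha=1.6))
E
```

```text
px tray [119 118 121] table [107 109 114] cap [81 87 91] pane [72 81 81] green [60 75 70] hnd [45 43 48]
blue [[427.0, 22.0, 78.0], [427.0, 22.0, 78.0], [427.0, 25.0, 78.0], [427.0, 25.0, 78.0]] [427.2  23.3  78. ]
tray [[385.1, 367.2, 16.0], [505.3, 345.4, 16.0], [481.9, 231.3, 16.0], [362.7, 254.9, 16.0]] [433.8 299.7  16. ] [122.2 116.5 121.5] 821
handle [423.  -79.7 128. ]
cap [ 498.5 -137.8   91. ]
green [490.8 -19.5  68. ]
barL [737. 110. 400.]
barR [ 742. -267.  400.]
bar corners 2view (array([744.19864721, 102.79193225, 390.61072539]), np.float64(5.978049501807893)) (array([ 748.79377691, -277.21091868,  388.37752426]), np.float64(9.962934144341832))
handle 2v (array([421.36257621, -82.89751273, 123.65196162]), np.float64(6.1272688568582545))
```

View pics/c1.png

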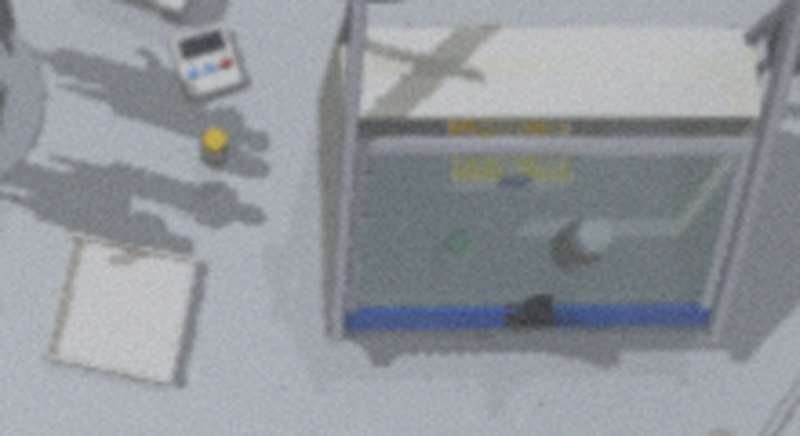

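The crop shows the black grip top near (540,303), blue edge from (347,318) to (710,315), the white cap at (597,236), the green cap at (459,241), and the tray corners at (77,238), (203,262), (180,384), (52,355).

```bash
python3 - <<'E'
from h import *
import pickle
ims=pickle.load(open("i0.pkl","rb"));t=ims["top"];f=3.636
P=lambda u,v,z:onz(t,210+u/f-.5,120+v/f-.5,z).round(1)
a,b=P(347,318,74),P(710,315,74);print("blue",a,b,"yaw",np.arctan2(*( -(b-a)[:2]*[-1,1])),np.linalg.norm(b-a),(a+b)/2)
for n,p in dict(handletop=(541,301,128),cap=(597,235,91),green=(459,241,68)).items():print(n,P(*p))
q=np.array([P(u,v,16) for u,v in((77,238),(203,262),(180,384),(52,355))]);print(q.tolist(),q.mean(0),np.linalg.norm(q-np.roll(q,1,0),axis=1))
g=arm.grip_point_offset
R=lambda a:np.array([[np.cos(a),np.sin(a),0],[np.sin(a),-np.cos(a),0],[0,0,-1.]])
for p in((422,-82,106-g+80),(422,-82,106-g),(606,-82,290-g),(606,-82,340),(498,-138,300),(498,-138,45),(434,300,200),(434,300,40)):
    for yw in (0,np.pi): print(p,yw,None if (q:=arm.ik(p,R(yw))) is None else np.round(q,2))
E
```

```text
blue [420.5  86.8  74. ] [ 425.6 -263.7   74. ] yaw 0.014549615177483618 350.53710217322214 [423.05 -88.45  74.  ]
handletop [429.3 -83.9 128. ]
cap [ 499.3 -151.2   91. ]
green [497.1 -23.3  68. ]
[[507.9, 349.6, 16.0], [484.4, 222.8, 16.0], [362.2, 244.6, 16.0], [389.5, 371.4, 16.0]] [436.  297.1  16. ] [120.39019894 128.95925713 124.12928744 129.70555115]
(422, -82, 167.2) 0 [ 0.59  0.14 -0.5   2.1   0.08  0.92 -1.53]
(422, -82, 167.2) 3.141592653589793 [ 0.86  0.18 -0.8   2.09  0.16  0.93  1.54]
(422, -82, 87.2) 0 [ 0.52  0.27 -0.44  2.17  0.17  0.73 -1.61]
(422, -82, 87.2) 3.141592653589793 [ 0.85  0.35 -0.84  2.16  0.37  0.78  1.35]
(606, -82, 271.2) 0 [ 0.42  0.37 -0.45  1.56  0.17  1.25 -1.62]
(606, -82, 271.2) 3.141592653589793 [ 0.66  0.44 -0.79  1.55  0.32  1.28  1.4 ]
(606, -82, 340) 0 [ 0.44  0.34 -0.48  1.45  0.16  1.39 -1.61]
(606, -82, 340) 3.141592653589793 [ 0.67  0.4  -0.8   1.45  0.29  1.41  1.43]
(498, -138, 300) 0 [ 0.57  0.16 -0.41  1.75  0.07  1.25 -1.42]
(498, -138, 300) 3.141592653589793 [ 0.86  0.2  -0.74  1.74  0.14  1.26  1.65]
(498, -138, 45) 0 [ 0.45  0.46 -0.29  2.    0.2   0.71 -1.54]
(498, -138, 45) 3.141592653589793 [ 0.74  0.54 -0.66  1.99  0.47  0.77  1.38]
(434, 300, 200) 0 [ 0.24  0.49 -1.17  1.83  0.49  1.15 -2.66]
(434, 300, 200) 3.141592653589793 [ 0.28  0.53 -1.23  1.83  0.54  1.17  0.44]
(434, 300, 40) 0 [ 0.    0.63 -0.85  1.96  0.64  0.84 -2.77]
(434, 300, 40) 3.141592653589793 [-0.04  0.6  -0.78  1.96  0.58  0.82  0.42]
```

```bash
cat >> h.py <<'E'
YW=0.0146; g=arm.grip_point_offset
R=lambda a:np.array([[np.cos(a),np.sin(a),0],[np.sin(a),-np.cos(a),0],[0,0,-1.]])
def st(m=""):
    s=arm.state();print(m,round(s["clock"],2),np.round(s["eef_pos"],1),"F",np.round(s["contact_force"],1),"w",round(s["grip_width"],1),"gf",round(s["grasp_force"],1),"q",np.round(s["q"],2))
E
python3 - <<'E'
from h import *
arm.movel((166,-602,320),vel=250)
arm.reach((427,-85,240),R(YW));st("above")
print(arm.movel((427,-85,106-g),vel=120,contact_N=8));st("down")
im=snap("scene","s1")
cv2.imwrite("pics/s1c.png",cv2.resize(im["color"][60:240,200:400,::-1],(660,594),interpolation=cv2.INTER_CUBIC))
E
```

```text
above 2.81 [427.1 -85.7 240. ] F [-0.5  0.   0.5] w 93.8 gf 0.0 q [ 0.69  0.06 -0.57  2.    0.04  1.09 -1.46]
False
down 4.23 [427.3 -85.1  87.7] F [ 1.  -0.2 -0.4] w 94.4 gf 0.0 q [ 0.61  0.29 -0.54  2.16  0.22  0.74 -1.64]
```

View pics/s1c.png

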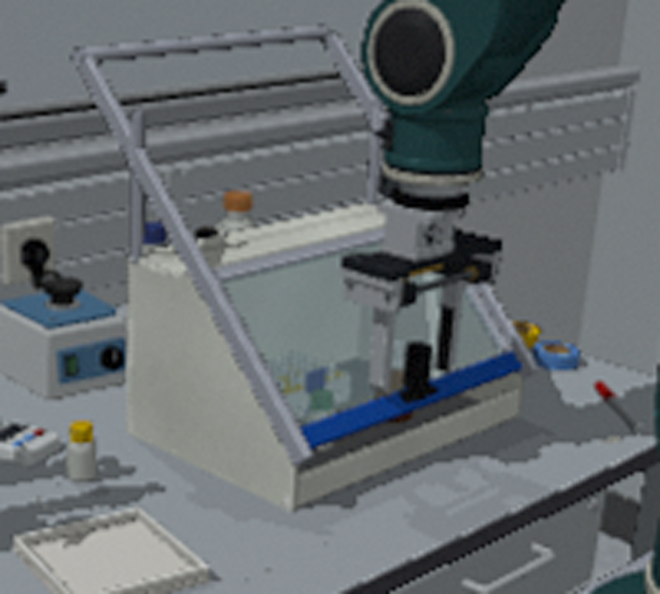

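The fingers straddle the black grip (417,370), with tips at (380,385) and (447,365). Clamping and lifting next.

```bash
python3 - <<'E'
from h import *
arm.clamp(25);st("clamped")
s=arm.state()
if 14<s["grip_width"]<28:
    p=np.array(s["eef_pos"]);d=np.array([np.cos(YW),np.sin(YW),1])/2**.5
    print(arm.movel(p+d*40,vel=80,contact_N=30));st("40")
    print(arm.movel(p+d*252,vel=130,contact_N=30));st("252")
    print(arm.movel(p+d*264,vel=40,contact_N=15));st("264")
    print("travel",(np.array(arm.state()["eef_pos"])-p)@d)
    im=snap("scene","s2")
    cv2.imwrite("pics/s2c.png",cv2.resize(im["color"][30:240,190:400,::-1],(600,600),interpolation=cv2.INTER_CUBIC))
E
```

```text
clamped 5.43 [427.  -87.7  87.2] F [  2.5 -21.3  -5.2] w 18.2 gf 25.0 q [ 0.61  0.3  -0.54  2.16  0.23  0.74 -1.64]
False
40 6.08 [455.1 -87.3 115.3] F [ 0.7 -1.8 -2.9] w 18.1 gf 25.0 q [ 0.6   0.29 -0.55  2.07  0.21  0.83 -1.62]
False
252 7.87 [605.2 -84.9 265.5] F [ 3.2  1.3 -2.9] w 17.8 gf 25.0 q [ 0.51  0.39 -0.56  1.56  0.22  1.25 -1.64]
True
264 8.17 [611.1 -84.8 271.4] F [-4.3 -0.6  6. ] w 17.9 gf 25.0 q [ 0.5   0.4  -0.55  1.54  0.22  1.27 -1.64]
travel 260.353810120794
```

View pics/s2c.png

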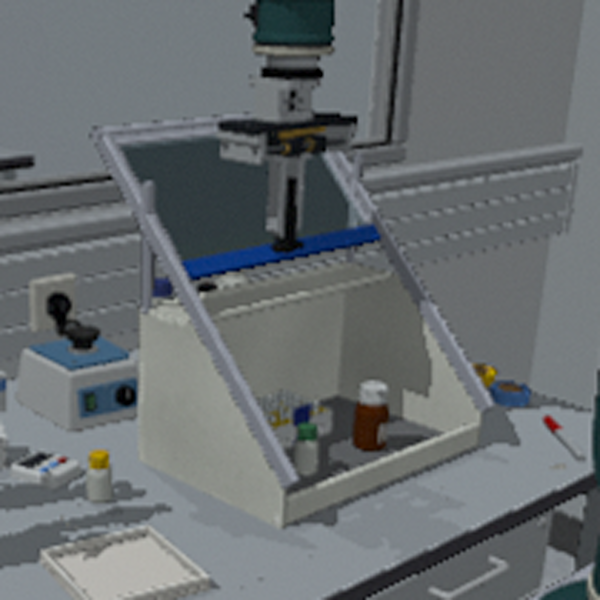

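The sash is at its stop (travel 260 mm). The brown bottle with its white cap is at (374,387) in the crop, and the green-capped one at (306,433). I'll release, then measure the bottle again with the pane out of the way.

```bash
python3 - <<'E'
from h import *
arm.release()
arm.movel(np.array(arm.state()["eef_pos"])+[0,0,70],vel=150);st("off")
p=arm.state()["eef_pos"]
arm.movel((505,-145,345),vel=200);st("over")
t=snap("top","t3");s=snap("scene","s3")
def blobs(im,name,box):
    c=im["color"].astype(int);u0,v0,u1,v1=box;c=c[v0:v1,u0:u1];Rr,G,B=c[...,0],c[...,1],c[...,2]
    out={}
    for k,m in dict(brown=(Rr-B>25)&(Rr-G>18),green=(G-Rr>18)&(G-B>5)).items():
        n,l,sv,ce=cv2.connectedComponentsWithStats(m.astype(np.uint8))
        for i in range(1,n):
            if sv[i,4]>8: print(name,k,sv[i]+[u0,v0,0,0,0],ce[i]+[u0,v0])
blobs(t,"top",(300,130,430,215));blobs(s,"scene",(270,140,360,210))
a=cv2.resize(t["color"][130:220,290:430,::-1],(780,501),interpolation=cv2.INTER_CUBIC)
cv2.imwrite("pics/t3c.png",cv2.convertScaleAbs(a,alpha=1.5))
import pickle;pickle.dump((t,s),open("i3.pkl","wb"))
k=600/210;print("scene cap on z91",onz(s,190+374/k-.5,30+385/k-.5,91))
E
```

```text
off 10.07 [610.4 -84.7 339.5] F [-0.  -0.2  0. ] w 94.3 gf 0.0 q [ 0.5   0.36 -0.56  1.44  0.19  1.4  -1.62]
over 10.82 [ 505.5 -144.4  344.7] F [ 0.3 -0.2  1.2] w 94.0 gf 0.0 q [ 0.69  0.17 -0.54  1.65  0.09  1.35 -1.42]
top green [334 185   5   3   9] [336.         185.77777778]
scene brown [314 171  12  17 143] [318.58041958 178.54545455]
scene green [294 178   7   6  38] [297.15789474 180.63157895]
scene cap on z91 [ 497.80879887 -147.18908448   91.        ]
```

View pics/t3c.png

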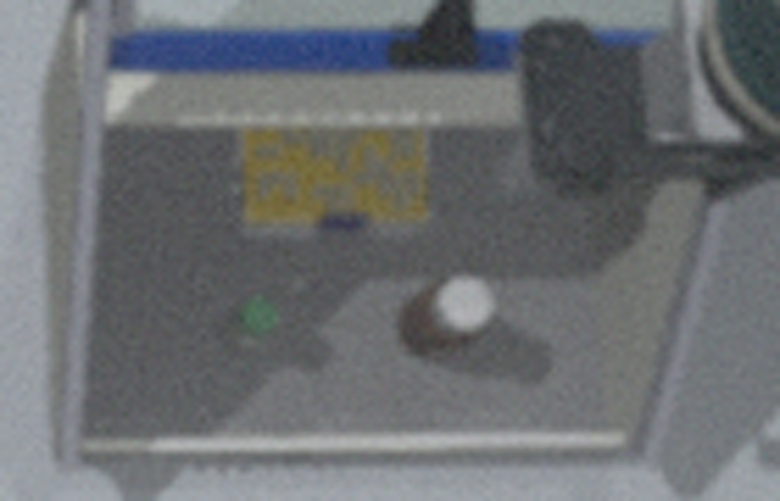

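```bash
python3 - <<'E'
from h import *
import pickle
t,s=pickle.load(open("i3.pkl","rb"))
c=two(t,(373.1,183.9),s,(320.4,164.8));print("cap 2v",c,onz(t,373.1,183.9,91),onz(s,319.7,179.5,38))
x,y=(onz(t,373.1,183.9,91)+onz(s,320.4,164.8,91))[:2]/2;print(x,y)
assert 485<x<515 and -160<y<-135
arm.movel((x,y,330),rot=R(YW),vel=150)
print(arm.movel((x,y,48-g),vel=150,contact_N=6));st("down")
arm.clamp(20);st("clamp")
arm.movel((x,y,70),vel=60);st("lift70")
arm.movel((x,y,345),vel=170);st("lift")
for a in(-1,-.5,0,.5,1,2.6,3.1): print(a,None if (q:=arm.ik((435,298,200),R(a))) is None else np.round(q,2),None if (q:=arm.ik((435,298,30),R(a))) is None else np.round(q,2))
i=snap("scene","s4")
cv2.imwrite("pics/s4c.png",cv2.resize(i["color"][0:240,190:400,::-1],(525,600)))
E
```

```text
cap 2v (array([ 500.61957769, -150.48742516,   87.37528737]), np.float64(0.581436235318355)) [ 500.04881448 -149.11519785   91.        ] [ 485.91092836 -136.15856745   38.        ]
496.9763090378144 -145.87007743396717
False
down 13.35 [ 497.3 -146.    29.7] F [-0.2  0.4 -0.1] w 94.1 gf 0.0 q [ 0.58  0.51 -0.44  2.    0.33  0.7  -1.62]
clamp 14.18 [ 497.  -145.9   29.2] F [ 1.3 -1.  -0.2] w 43.5 gf 20.0 q [ 0.58  0.52 -0.44  2.    0.33  0.7  -1.62]
lift70 15.01 [ 496.8 -145.9   69.8] F [ 0.3 -0.3 -1. ] w 43.7 gf 20.0 q [ 0.61  0.45 -0.47  1.98  0.28  0.78 -1.58]
lift 16.77 [ 496.7 -145.8  344.3] F [ 0.1  0.2 -1.4] w 43.3 gf 20.0 q [ 0.71  0.15 -0.54  1.67  0.08  1.34 -1.4 ]
-1 [ 0.2   0.44 -1.08  1.84  0.43  1.12  2.68] [-1.13  0.56  0.6   2.   -0.47  0.72 -2.81]
-0.5 [-0.65  0.25 -0.01  1.86  0.    1.03 -2.73] [-0.65  0.49 -0.01  1.98  0.01  0.67 -2.74]
0 [ 0.2   0.45 -1.09  1.84  0.44  1.13 -2.61] [ 0.02  0.66 -0.88  1.96  0.69  0.84 -2.8 ]
0.5 [ 0.23  0.47 -1.14  1.84  0.47  1.14 -2.14] [ 0.06  0.69 -0.92  1.96  0.73  0.87 -2.34]
1 [ 0.26  0.49 -1.18  1.84  0.5   1.15 -1.67] [ 0.09  0.72 -0.97  1.96  0.77  0.89 -1.87]
2.6 [ 0.17  0.42 -1.03  1.84  0.4   1.11  0.02] [-0.01  0.64 -0.83  1.96  0.65  0.82 -0.17]
3.1 [ 0.21  0.46 -1.11  1.84  0.45  1.13  0.48] [ 0.04  0.67 -0.89  1.96  0.7   0.85  0.28]
```

View pics/s4c.png

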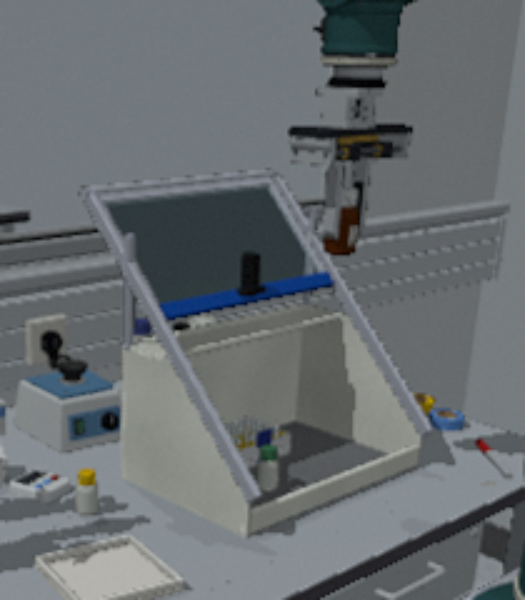

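The bottle is held upright at (342,225), the sash has stayed up, and the green-capped bottle stands at (268,468). Next: carry to the tray.

```bash
python3 - <<'E'
from h import *
Q=R(.8)
try: arm.movel((435,298,340),rot=Q,vel=150)
except arm.PlanningError as e: print(e);arm.reach((435,298,340),Q)
st("over")
arm.movel((435,298,60),vel=150);st("low")
print(arm.movel((435,298,24),vel=25,contact_N=4));st("touch")
p=np.array(arm.state()["eef_pos"])
arm.hold(.3);arm.release();arm.hold(.3)
arm.movel(p+[0,0,150],vel=120);st("up")
arm.movel((300,298,330),vel=200);st("clear")
a=snap("scene","s5");b=snap("top","t5")
x=np.hstack([cv2.resize(a["color"][60:260,170:370,::-1],(400,400)),cv2.resize(b["color"][100:300,190:390,::-1],(400,400))])
cv2.imwrite("pics/f5.png",x)
E
```

```text
over 19.97 [435.1 297.7 340. ] F [-0.3  0.9 -0.6] w 43.7 gf 20.0 q [ 0.14  0.24 -0.95  1.65  0.2   1.36 -1.61]
low 21.98 [435.3 298.2  60.5] F [ 0.6  0.1 -0.8] w 43.7 gf 20.0 q [-0.05  0.56 -0.77  1.95  0.52  0.84 -1.87]
True
touch 23.13 [435. 298.  28.] F [1.5 0.7 2. ] w 43.7 gf 20.0 q [-0.08  0.61 -0.73  1.97  0.57  0.78 -1.91]
up 26.04 [434.7 297.8 177.4] F [0.  0.2 0.5] w 93.7 gf 0.0 q [ 0.06  0.4  -0.89  1.86  0.36  1.05 -1.74]
clear 27.21 [300.2 297.7 329.3] F [-0.5 -0.8  0.4] w 94.0 gf 0.0 q [ 0.21 -0.06 -1.01  1.88 -0.05  1.3  -1.55]
```

View pics/f5.png

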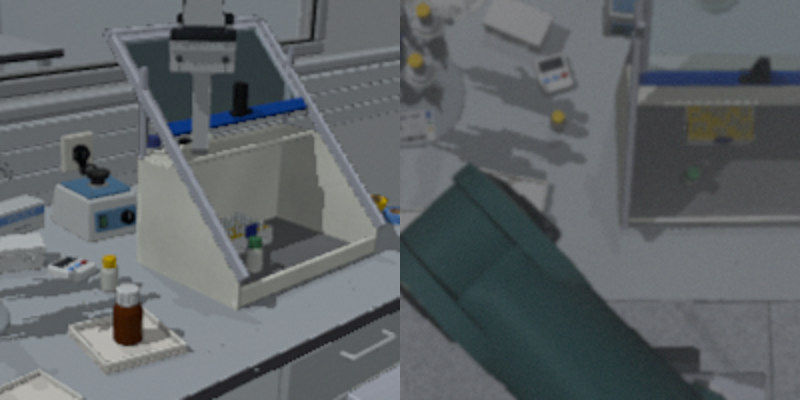

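The brown bottle stands upright in the middle of the white tray (127,315). The sash is up (grip at 240,98), and the green-capped bottle stands in the hood (255,255).

```bash
python3 -c "
from workcell import arm
print(arm.job_done())"
```

```text
the job is handed in; nothing more can be done
None
```

The job is handed in at about 27 s of robot time: the sash is fully up and holding, the brown bottle stands upright in the larger white tray, and the green-capped bottle was left standing in the hood.

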